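# Load the tall reel on the coil winder

## Robot

A 6-joint arm with a two-finger parallel gripper is mounted at the origin on a cart in front of the work surface, level with it; the furniture and walls round the work are solid. World frame = base frame: x ahead of the robot, y to its left, z up, the work surface at z = 0. Lengths are in m, angles in rad, forces in N, time in s.
With the tool pointing down it reaches from about 0.35 to 0.975 m from the base axis. Payload 4.9 kg.
Tool frame: the origin (TCP) lies on the centre line of the jaws, within the pads' length; the fingertips stand 14 mm ahead of it and the grasp point (between the pads) lies 5 mm behind it; x points along the fingers, z is the direction in which the jaws open and shut, and the axes are right-handed (so a half turn about x gives the same grasp; the last joint's range is limited). The gripper opens to 85 mm and grips with 20 to 120 N. Pads are 22 mm wide; open, the fingers measure 114 mm over their backs; the gripper's body (76 mm by 85 mm) begins 54 mm behind the grasp point. The pads swing forward as they close: fully open they stand 13 mm farther back than shut.
Start: joints at [1.19, 0.053, 1.613, -0, 1.476, -0.119], TCP at [0.162, 0.604, 0.245] pointing down, gripper open.
Joint ranges: [-3.01, 3.01], [-1.01, 2.22], [0.06, 2.58], [-1.02, 4.17], [0.09, 2.62], [-3.14, 3.14]. Speed limits (rad/s): [2.57, 2.57, 3.14, 3.14, 3.14, 3.14].

## Interface

Orientations are given as a rotation vector (axis times angle).
In Python, from station import ctrl gives the robot as it stands.
- The arm moves only by the tool move_arm, never from a script. Its argument "increments" is a list that holds one entry, the list of rows, each a list of 4 numbers: the shift along the tool's x, y, z in units of 25 cm (1.0 is 25 cm), then the turn about the tool's x in units of 90 degrees (1.0 is 90 degrees). A call has 1 to 20 rows; each row shifts and turns the commanded pose from where the row before left it, along the tool's axes as they then stand; what a row does not reach is not made up. A row lasts 1/12 s, in which the tool goes at most 41.7 mm and 7.16 degrees, less where a joint would pass 70% of its speed; a pose out of reach is approached as far as the arm can. A call with a number of a shift or a turn outside -1 to 1 is refused whole. A call with a gripper value outside its range is refused whole. "gripper" is the closure, from 0 (fully open) to 1 (shut), set as the call begins (left out, the last holds). The fingers move at their own pace and stop on an object; "squeeze" is the grip in N (left out, the last holds). Time passes only in rows, so rows that do not move let the fingers close. It gives the time, the measured TCP pose, the force and the opening at its end, in the units of the state.
- ctrl.get_obs(): the state, without advancing time (a new reading comes with each control period).
- ctrl.get_image(name): name is "side" or "top"; returns a dict with "pixels" (480x640x3 uint8, red, green, blue), "depth" (480x640 float32, m along the optical axis (not along the pixel's ray), 0 where there is no reading), "K" (3x3 intrinsics, pixels), "extrinsics" (4x4, takes a point from camera to world coordinates). Camera axes: x right, y up, looking along -z (the intrinsics and any distortion apply to the point x, -y, -z); pixel columns grow to the right and rows downward; lengths in m; the calibration is good to about 2 mm. A picture is of the moment at which its call begins.
- ctrl.finish_job(): hands the job in, once; it reports no verdict.
Trained networks look in the newest picture that a camera, given by its name, has taken for a name from the list of things; names that differ only in an ending like _2 or _b are one class to them, and where a whole thing is asked for, a point or a joint stands for the part that bears it (a point fixed in the world has none). Each returns a list of dicts, best first, with "score" (0 to 1); they miss things now and then, are a little off and sometimes report something else, mostly with a low value. They report only what shows in the picture. A call takes as long as a camera call. They do not tell look-alikes from the thing itself.
- ctrl.trace(camera, target): "region" (480x640 bool, what is visible of it) and "pixel" ([row, column] in pixels, amid what is visible of it).
The state is a dict: "t": time; "q": joint angles; "dq": joint speeds; "effort": joint torques, N m; "tool_pos": TCP position; "tool_rot": TCP orientation; "contact_force": force on the tool from outside, world axes, zero at the start; "wrist_torque": the same for the moment, N m; "opening": finger opening in m.
Only numpy, scipy, OpenCV 4.12 (cv2) and the standard library are available. Lean on these libraries where they do the work, as an engineer would, in place of code of your own. Each camera call takes 0.05 s, during which the arm holds its last target. There are 200 camera calls.

## Task

Load the coil winder on the bench: of the two empty black reels, take the taller one and lower it gently, standing upright, over the winder's upright spindle until it sits flat on the turntable, then let go. Do not drop it onto the spindle, and leave the shorter reel where it stands.

Things in the scene. Friction and masses are not known exactly. Their poses are not given: they have to be found in the camera images.
- tall_reel: The taller of two empty black plastic reels: 42 mm tall, standing upright on the bench. Flanges 52 mm across and 4 mm thick at top and bottom, core 34 mm across, a 26 mm bore right through along its axis; the same both ways up. About 50 to 100 g. Origin: the reel's middle (on its axis, 21 mm above its underside). z: its axis.
- short_reel: The shorter reel, not to be used: same black plastic, same flanges (52 mm across), same core and bore, but only 20 mm tall. Stands upright on the bench. Origin: the middle of the reel (on its axis, 10 mm above its underside). z: its axis.
- spindle_seat (a point): Where the reel must sit: centre of the upper face of the winder's turntable (48 mm across, does not turn), 48 mm above the bench, at the foot of the upright steel spindle. The spindle is 12 mm thick and rises 55 mm above this point, its last 12 mm tapering to 5 mm. z: up, along the spindle. A tall reel fully home has its middle 21 mm above this point.
- winder: Coil winder: fixed grey box 130 x 100 x 42 mm, flat pale top, controls on one short side. Origin: centre of its underside. x: along it, away from the controls; z: up. Only turntable and spindle rise above its top. Between it and the reels stands a red supply with a fan box, in all 205 mm high; behind that, over 0.6 m ahead of the robot, a 0.33 m high red instrument: carry above or round them.
Things that resemble listed ones, but are neither listed nor needed, are in the scene too. Leave any red look-alike of the tall_reel alone.

How it is judged:
At the end, for the whole second after the job is handed in: The tall reel sits on the winder's turntable with the spindle through its bore: its axis within 10 mm of the spindle's, its middle 17 to 26 mm above the seat, upright within 0.12 rad (either way up), released and at rest; the short reel is within 30 mm of where it started (horizontal distance between tall_reel and spindle_seat below 0.01 m and z of tall_reel in the frame of spindle_seat between 0.017 and 0.026 m and angle between the z axis of tall_reel and the z axis of spindle_seat, either way round below 0.12 rad and linear speed of tall_reel below 0.02 m/s and distance of short_reel from where it was at the start of the episode below 0.03 m); the robot touches nothing.
It fails at once if the tall reel is dropped or slammed onto the spindle (faster than 0.6 m/s close over the turntable) (horizontal distance between tall_reel and spindle_seat below 0.015 m and z of tall_reel in the frame of spindle_seat below 0.07 m and linear speed of tall_reel above 0.6 m/s).
It fails at once if the short reel is moved by more than 60 mm (distance of short_reel from where it was at the start of the episode above 0.06 m).
It also fails if it takes over 45 s, if anything falls off the work surface, if the arm or the gripper's body presses on something with over 40 N, if the wrist force passes 120 N, or if a joint passes its speed limit or range.

## Working session

There is one attempt and no reset: what is moved stays moved. The work goes in short steps, Python scripts to look and compute and a tool call to move; the robot and the scene stay as the last step left them, time stands still between calls to the robot, and variables do not carry over. Pictures are saved under pics/ and viewed, about 8 in all and at most 12, crops included, and the job is handed in when it is done.

Besides the shell and the picture viewer there is one more tool, called after "Request:" by a JSON object that holds its "method" and its "body". move_arm: Moves the arm, as the interface text tells. Shifts and turns lie within -1 to 1; 1 stands for 25 cm of shift or 90 degrees of turn. Its arguments: {"type":"object","properties":{"increments":{"type":"array","items":{"type":"array","items":{"type":"array","items":{"type":"number","minimum":-1,"maximum":1}}}},"gripper":{"type":"number"},"squeeze":{"type":"number"}},"required":["increments"]}

```bash
mkdir -p pics; cat > h.py <<'E'
import numpy as np,cv2
from station import ctrl
def world(im,r,c,d=None):
    K,E=im["K"],im["extrinsics"]; r=np.asarray(r,float);c=np.asarray(c,float)
    if d is None: d=im["depth"][r.astype(int),c.astype(int)]
    p=np.stack([(c-K[0,2])/K[0,0]*d,-(r-K[1,2])/K[1,1]*d,-d,np.ones_like(d)])
    return (E@p)[:3].T
E
python3 - <<'E'
from h import *
o=ctrl.get_obs();print({k:np.round(v,3) for k,v in o.items()})
for n in("side","top"):
    im=ctrl.get_image(n);cv2.imwrite(f"pics/{n}0.png",im["pixels"][...,::-1])
    print(n,im["extrinsics"].round(3).tolist(),[k for k in im])
    for t in("tall_reel","short_reel","winder"):
        for q in ctrl.trace(n,t)[:4]:
            rr,cc=np.nonzero(q["region"]);d=im["depth"][rr,cc];k=d>0
            if k.sum()<5: continue
            P=world(im,rr[k],cc[k]);print(t,round(q["score"],2),q["pixel"],len(rr),np.median(P,0).round(3),np.percentile(P,2,0).round(3),np.percentile(P,98,0).round(3),im["pixels"][rr,cc].mean(0).round())
E
```

```text
{'t': np.float64(0.0), 'q': array([ 1.19 ,  0.053,  1.614,  0.   ,  1.476, -0.119]), 'dq': array([-0.   , -0.001, -0.001, -0.   , -0.001,  0.   ]), 'effort': array([ 1.0000e-03, -3.9371e+01, -3.7017e+01, -0.0000e+00,  7.0000e-03,
       -0.0000e+00]), 'tool_pos': array([0.162, 0.603, 0.244]), 'tool_rot': array([-1.015,  1.324,  1.014]), 'contact_force': array([ 0.593,  0.133, -0.526]), 'wrist_torque': array([-0.016,  0.   ,  0.003]), 'opening': np.float64(0.085)}
side [[0.995, 0.061, -0.082, 0.464], [-0.1, 0.734, -0.671, -0.582], [0.019, 0.676, 0.737, 0.73], [0.0, 0.0, 0.0, 1.0]] ['pixels', 'depth', 'K', 'extrinsics']
tall_reel 0.95 [148.7, 295.6] 449 [0.494 0.34  0.029] [0.472 0.325 0.001] [0.517 0.372 0.045] [53. 50. 53.]
tall_reel 0.71 [148.0, 333.5] 468 [0.585 0.331 0.027] [ 0.563  0.316 -0.001] [0.61  0.365 0.044] [198.  69.  69.]
short_reel 0.78 [187.5, 260.3] 223 [0.406 0.218 0.019] [0.39  0.198 0.   ] [0.43  0.246 0.023] [70. 66. 70.]
winder 0.83 [354.1, 358.2] 5197 [ 0.568 -0.23   0.043] [ 0.503 -0.278  0.014] [ 0.634 -0.168  0.07 ] [203. 203. 209.]
top [[0.029, 0.98, -0.197, 0.286], [-1.0, 0.029, -0.002, 0.038], [0.004, 0.197, 0.98, 1.278], [0.0, 0.0, 0.0, 1.0]] ['pixels', 'depth', 'K', 'extrinsics']
tall_reel 0.67 [243.4, 189.6] 447 [0.494 0.348 0.04 ] [ 0.471  0.326 -0.002] [0.519 0.371 0.045] [87. 80. 82.]
short_reel 0.91 [279.1, 247.0] 371 [0.415 0.221 0.019] [ 0.391  0.197 -0.002] [0.439 0.246 0.025] [98. 94. 97.]
winder 0.63 [222.0, 435.4] 2491 [ 0.568 -0.214  0.043] [ 0.505 -0.269  0.019] [ 0.636 -0.163  0.057] [194. 194. 207.]
```

View pics/side0.png

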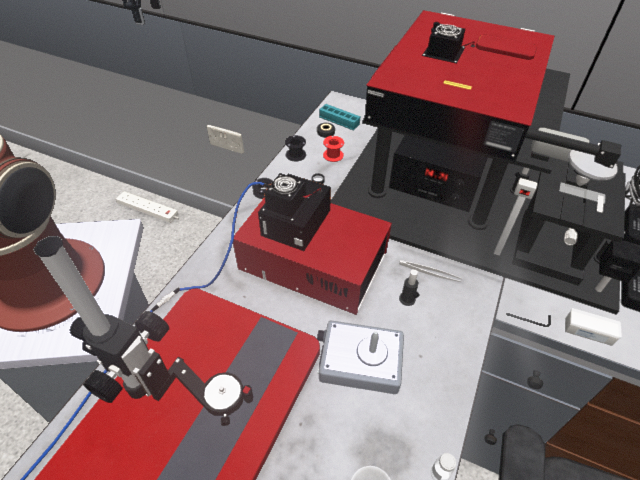

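View pics/top0.png

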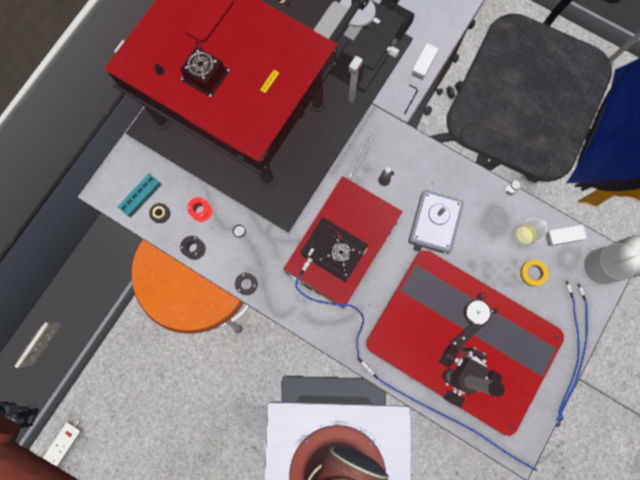

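```bash
python3 - <<'E'
from h import *
from scipy.spatial.transform import Rotation as R
print(R.from_rotvec(ctrl.get_obs()["tool_rot"]).as_matrix().round(3).tolist())
H=np.zeros((40,40));
for n in("side","top"):
    im=ctrl.get_image(n);rr,cc=np.nonzero(im["depth"]>0);P=world(im,rr,cc)
    for q in ctrl.trace(n,"tall_reel"):
        r,c=np.nonzero(q["region"]&(im["depth"]>0));Q=world(im,r,c)
        if im["pixels"][r,c].mean()>100 and np.ptp(im["pixels"][r,c].mean(0))>50: continue
        T=Q[Q[:,2]>.037][:,:2]
        if len(T): print(n,"reel top",len(T),cv2.minEnclosingCircle(T.astype(np.float32)),T.mean(0),Q[:,2].max())
    w=(abs(P[:,0]-.57)<.07)&(abs(P[:,1]+.22)<.07)
    W=P[w]
    for a,b in((.0455,.052),(.052,.06),(.06,.075),(.075,.09),(.09,.11)):
        T=W[(W[:,2]>a)&(W[:,2]<b)]
        if len(T): print(n,a,len(T),T.mean(0).round(4),T.min(0).round(3),T.max(0).round(3),cv2.minEnclosingCircle(T[:,:2].astype(np.float32)))
    i=((P[:,0]-.2)/.025).astype(int);j=((P[:,1]+.4)/.025).astype(int)
    k=(P[:,0]>.2)&(i<32)&(P[:,1]>-.4)&(j<40)&(P[:,2]<.6)
    np.maximum.at(H,(i[k],j[k]),P[k,2])
print("cols y",-.4,"rows x .2 step .025 (cm)")
for i in range(4,24): print(round(.2+.025*i,3),' '.join('%2d'%round(100*h) for h in H[i,2:36]))
E
```

```text
[[-0.0, -0.966, 0.259], [-0.0, 0.259, 0.966], [-1.0, 0.0, -0.0]]
side reel top 191 ((0.4937542974948883, 0.3501656949520111), 0.02706020697951317) [0.49359286 0.34915859] 0.04609695518381085
side 0.0455 640 [ 0.5831 -0.2251  0.0481] [ 0.512 -0.274  0.046] [ 0.631 -0.174  0.052] ((0.5721074342727661, -0.22102758288383484), 0.06348415464162827)
side 0.052 20 [ 0.5832 -0.2257  0.0556] [ 0.573 -0.232  0.052] [ 0.592 -0.219  0.059] ((0.5818558931350708, -0.22388821840286255), 0.009883526712656021)
side 0.06 38 [ 0.5848 -0.2257  0.0671] [ 0.58  -0.229  0.06 ] [ 0.592 -0.22   0.075] ((0.5855754017829895, -0.22238463163375854), 0.0058504389598965645)
side 0.075 36 [ 0.5847 -0.2258  0.0821] [ 0.58  -0.228  0.076] [ 0.591 -0.22   0.09 ] ((0.5855816602706909, -0.2232353389263153), 0.0055603692308068275)
side 0.09 57 [ 0.5852 -0.2241  0.0971] [ 0.58  -0.228  0.09 ] [ 0.592 -0.218  0.105] ((0.5859147310256958, -0.22228680551052094), 0.005990464705973864)
top reel top 278 ((0.4957897663116455, 0.3490496873855591), 0.026435280218720436) [0.49547766 0.34995234] 0.04838778717935188
top 0.0455 452 [ 0
[... 2218 characters left out ...]
10  2  2  2  2 30 29 29 29  2  2  2  1  1  1  1  3  3  3
0.65  1  1  1  1  1  1  1  1  1  9  9  1  1 10 10  1  2  2  2 29 30 29 30 30 29  2  2  2  2  1  1  3  3  3
0.675  1  1  1  1  1  1  1  1  1  9  9  1  1  1  1  2  2  2 29 30 30 30 29 30 30 29 29  2  2  2  1  1  1  1
0.7  1  1  0  1  0  1  1  1  1  1  1  1  1  1  2  2  2  2 29 29 29 30 29 30 29 29 29 29 29  2  2  2  1  0
0.725  0  1  1  1  0  1  1  1  1  1  1  1  1  1  2  2  2 30 29 29 29 29 29 29 30 29 29 29 29 29 21  2  2 44
0.75  0  0  0  1  0  1  1  1  1  1  1  1  1  2  2  2  2 29 30 30 29 30 30 29 34 34 33 29 29 29 30 29  2 56
0.775  0  0  0  0  0  0  1  1  1  1  1  1  1  2  2  2 29 29 29 30 30 29 29 33 34 34 34 29 31 31 29 29 45 54
```

Request:
{"method": "move_arm", "body": {"increments": [[[0,-0.05,-0.02,0],[0,-0.1,-0.041,0],[0,-0.116,-0.048,0],[0,-0.116,-0.048,0],[0,-0.116,-0.048,0],[0,-0.116,-0.048,0],[0,-0.116,-0.048,0],[0,-0.116,-0.048,0],[0,-0.116,-0.048,0],[0,-0.116,-0.048,0],[0,-0.116,-0.048,0],[0,-0.116,-0.048,0],[0,-0.116,-0.048,0],[0,-0.08,-0.033,0],[0,-0.04,-0.013,0],[0,0,0,0],[0,0,0,0]]], "gripper": 0}}

```text
t: 2.02
tool_pos: [0.4939, 0.3501, 0.2452]
tool_rot: [-1.013, 1.323, 1.014]
contact_force: [-0.0, 1.2, -0.1]
opening: 0.0852
```

Request:
{"method": "move_arm", "body": {"increments": [[[0.04,0,0,0],[0.08,0,0,0],[0.09,0,0,0],[0.09,0,0,0],[0.09,0,0,0],[0.09,0,0,0],[0.09,0,0,0],[0.09,0,0,0],[0.08,0,0,0],[0.06,0,0,0],[0.04,0,0,0],[0.03,0,0,0],[0.02,0,0,0],[0.01,0,0,0],[0,0,0,0],[0,0,0,0]]]}}

```text
t: 3.35
tool_pos: [0.4945, 0.3507, 0.0212]
tool_rot: [-1.014, 1.32, 1.014]
contact_force: [0.1, -0.0, 0.5]
opening: 0.0854
```

Request:
{"method": "move_arm", "body": {"increments": [[[0,0,0,0],[0,0,0,0],[0,0,0,0],[0,0,0,0],[0,0,0,0],[0,0,0,0],[0,0,0,0],[0,0,0,0],[0,0,0,0],[0,0,0,0]]], "gripper": 1, "squeeze": 45}}

```text
t: 4.18
tool_pos: [0.4948, 0.3507, 0.0214]
tool_rot: [-1.014, 1.32, 1.014]
contact_force: [-0.7, -0.9, 4.9]
opening: 0.0518
```

Request:
{"method": "move_arm", "body": {"increments": [[[-0.02,0,0,0],[-0.04,0,0,0],[-0.08,0,0,0],[-0.1,0,0,0],[-0.11,0,0,0],[-0.11,0,0,0],[-0.11,0,0,0],[-0.11,0,0,0],[-0.11,0,0,0],[-0.11,0,0,0],[-0.1,0,0,0],[-0.08,0,0,0],[-0.05,0,0,0],[-0.02,0,0,0],[0,0,0,0]]]}}

```text
t: 5.43
tool_pos: [0.4942, 0.3504, 0.3089]
tool_rot: [-1.014, 1.32, 1.014]
contact_force: [0.3, 0.3, -0.5]
opening: 0.0513
```

```bash
python3 - <<'E'
from h import *
print({k:np.round(ctrl.get_obs()[k],3) for k in("q","tool_pos","opening","contact_force")})
im=ctrl.get_image("side");cv2.imwrite("pics/side1.png",im["pixels"][...,::-1])
E
```

```text
{'q': array([ 0.494, -0.023,  1.585, -0.   ,  1.579, -0.815]), 'tool_pos': array([0.494, 0.35 , 0.309]), 'opening': np.float64(0.051), 'contact_force': array([ 0.313,  0.27 , -0.467])}
```

View pics/side1.png

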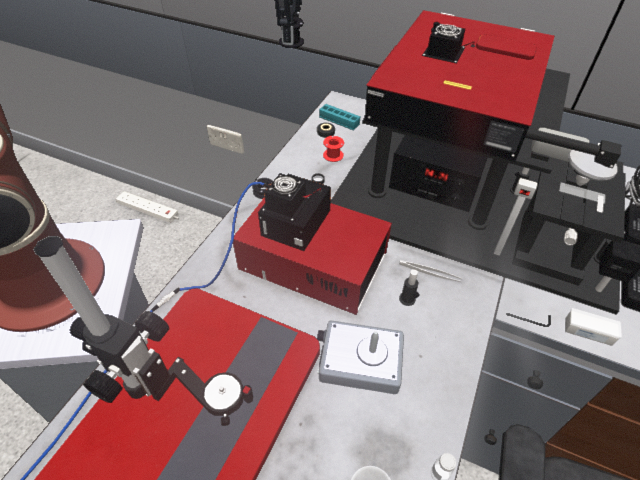

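Request:
{"method": "move_arm", "body": {"increments": [[[0,-0.01,-0.04,0],[0,-0.02,-0.08,0],[0,-0.026,-0.12,0],[0,-0.026,-0.12,0],[0,-0.026,-0.12,0],[0,-0.026,-0.12,0],[0,-0.026,-0.12,0],[0,-0.026,-0.12,0],[0,-0.026,-0.12,0],[0,-0.026,-0.12,0],[0,-0.026,-0.12,0],[0,-0.026,-0.12,0],[0,-0.026,-0.12,0],[0,-0.026,-0.12,0],[0,-0.026,-0.12,0],[0,-0.026,-0.12,0],[0,-0.02,-0.1,0],[0,-0.01,-0.05,0],[0,0,-0.02,0],[0,0,0,0]]]}}

```text
t: 7.15
tool_pos: [0.4682, -0.1533, 0.3065]
tool_rot: [-1.011, 1.323, 1.015]
contact_force: [0.2, -0.1, -1.2]
opening: 0.0512
```

Request:
{"method": "move_arm", "body": {"increments": [[[0,0,0,0.035],[0,0,0,0.07],[0,0,0,0.07],[0,0,0,0.07],[0,0,0,0.07],[0,0,0,0.07],[0,0,0,0.07],[0,0,0,0.07],[0,0,0,0.07],[0,0,0,0.07],[0,0,0,0.07],[0,0,0,0.07],[0,0,0,0.07],[0,0,0,0.07],[0,0,0,0.055],[0,0,0,0],[0,0,0,0]]]}}

```text
t: 8.57
tool_pos: [0.4689, -0.1516, 0.3075]
tool_rot: [0.203, 1.562, -0.202]
contact_force: [-0.7, -0.6, -0.5]
opening: 0.0513
```

```bash
python3 - <<'E'
from h import *
from scipy.spatial.transform import Rotation as R
o=ctrl.get_obs();M=R.from_rotvec(o["tool_rot"]).as_matrix();p=o["tool_pos"]
print(p,o["opening"],o["q"].round(2),M.round(3).tolist())
print("units to above spindle",M.T@(np.array([.5855,-.222,p[2]])-p)/.25)
E
```

```text
[ 0.46894993 -0.15162466  0.30752309] 0.05125570169533224 [-0.46 -0.3   1.83  0.    1.61 -0.21] [[-0.0, 0.255, 0.967], [0.001, 0.967, -0.255], [-1.0, 0.0, -0.0]]
units to above spindle [-3.07319400e-04 -1.53377923e-01  5.22552232e-01]
```

Request:
{"method": "move_arm", "body": {"increments": [[[0,-0.01,0.03,0],[0,-0.02,0.07,0],[0,-0.027,0.09,0],[0,-0.027,0.09,0],[0,-0.027,0.09,0],[0,-0.022,0.08,0],[0,-0.015,0.05,0],[0,-0.005,0.022,0],[0.03,0,0,0],[0.07,0,0,0],[0.1,0,0,0],[0.1,0,0,0],[0.1,0,0,0],[0.1,0,0,0],[0.07,0,0,0],[0.04,0,0,0],[0.02,0,0,0],[0,0,0,0],[0,0,0,0]]]}}

```text
t: 10.15
tool_pos: [0.5855, -0.2237, 0.1514]
tool_rot: [0.205, 1.56, -0.206]
contact_force: [-0.5, -0.0, -0.5]
opening: 0.0511
```

```bash
python3 - <<'E'
from h import *
o=ctrl.get_obs();p=o["tool_pos"];print(p,o["opening"])
for n in("side","top"):
    im=ctrl.get_image(n)
    for q in ctrl.trace(n,"tall_reel")[:3]:
        r,c=np.nonzero(q["region"]&(im["depth"]>0))
        if len(r)<5: continue
        Q=world(im,r,c)
        print(n,round(q["score"],2),q["pixel"],len(r),Q.min(0).round(3),Q.max(0).round(3),np.median(Q,0).round(3),im["pixels"][r,c].mean(0).round())
    E,K=im["extrinsics"],im["K"]
    x=np.linalg.inv(E)@np.array([*p,1]);u=K[0,0]*x[0]/-x[2]+K[0,2];v=K[1,1]*-x[1]/-x[2]+K[1,2]
    u,v=int(u),int(v);a=im["pixels"][max(v-50,0):v+70,max(u-70,0):u+70,::-1]
    cv2.imwrite(f"pics/{n}2.png",cv2.resize(a,None,fx=4,fy=4,interpolation=cv2.INTER_CUBIC));print(n,u,v)
E
```

```text
[ 0.58550168 -0.22368808  0.15141979] 0.05111668585029236
side 0.78 [317.1, 379.0] 1295 [ 0.559 -0.25   0.002] [ 0.639 -0.16   0.217] [ 0.584 -0.232  0.162] [69. 67. 73.]
side 378 316
top 0.8 [207.7, 200.9] 443 [ 0.563  0.315 -0.004] [0.613 0.365 0.048] [0.587 0.339 0.039] [231.  83.  83.]
top 449 202
```

View pics/side2.png

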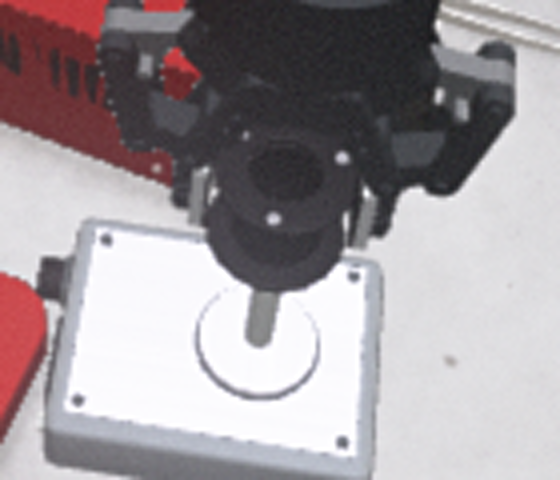

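```bash
python3 - <<'E'
from h import *
from scipy.optimize import least_squares
o=ctrl.get_obs();p=o["tool_pos"]
im=ctrl.get_image("side");r,c=np.nonzero(im["depth"]>0);P=world(im,r,c)
d=P-p;k=(np.hypot(d[:,0],d[:,1])<.035)&(abs(d[:,2])<.04)&(im["pixels"][r,c].max(1)<130)
Q=P[k];h,e=np.histogram(Q[:,2],bins=np.arange(.11,.2,.003));print(list(zip(e.round(3),h)))
for a,b in((.122,.136),(.136,.155),(.155,.166),(.166,.178)):
    T=Q[(Q[:,2]>a)&(Q[:,2]<b)]
    if len(T): print(a,len(T),T.min(0).round(4),T.max(0).round(4),((T.min(0)+T.max(0))/2)[0].round(4))
# overlay of model
E,K=np.linalg.inv(im["extrinsics"]),im["K"];img=cv2.resize(im["pixels"][256:376,318:438,::-1],None,fx=5,fy=5,interpolation=cv2.INTER_CUBIC)
th=np.linspace(0,2*np.pi,60)
for z,rad,col,ctr in((p[2]+.021,.026,(0,255,0),p),(p[2]-.021,.026,(0,255,255),p),(p[2]+.021,.013,(255,0,255),p),(.048,.024,(255,0,0),(.5855,-.222)),(.103,.006,(0,0,255),(.5855,-.222))):
    X=np.stack([ctr[0]+rad*np.cos(th),ctr[1]+rad*np.sin(th),0*th+z,0*th+1]);x=E@X
    u=K[0,0]*x[0]/-x[2]+K[0,2];v=K[1,1]*x[1]/x[2]+K[1,2]
    cv2.polylines(img,[np.int32(np.stack([(u-318+.5)*5,(v-256+.5)*5],1))],True,col,1)
cv2.imwrite("pics/ov.png",img)
E
```

```text
[(np.float64(0.11), np.int64(0)), (np.float64(0.113), np.int64(0)), (np.float64(0.116), np.int64(0)), (np.float64(0.119), np.int64(0)), (np.float64(0.122), np.int64(0)), (np.float64(0.125), np.int64(0)), (np.float64(0.128), np.int64(0)), (np.float64(0.131), np.int64(42)), (np.float64(0.134), np.int64(275)), (np.float64(0.137), np.int64(39)), (np.float64(0.14), np.int64(36)), (np.float64(0.143), np.int64(46)), (np.float64(0.146), np.int64(48)), (np.float64(0.149), np.int64(51)), (np.float64(0.152), np.int64(48)), (np.float64(0.155), np.int64(32)), (np.float64(0.158), np.int64(27)), (np.float64(0.161), np.int64(34)), (np.float64(0.164), np.int64(29)), (np.float64(0.167), np.int64(38)), (np.float64(0.17), np.int64(253)), (np.float64(0.173), np.int64(331)), (np.float64(0.176), np.int64(5)), (np.float64(0.179), np.int64(10)), (np.float64(0.182), np.int64(2)), (np.float64(0.185), np.int64(9)), (np.float64(0.188), np.int64(13)), (np.float64(0.191), np.int64(4)), (np.float64(0.194), np.int64(0)), (np.float64(0.197), np.int64(0))]
0.122 243 [ 0.5596 -0.2499  0.1314] [ 0.6098 -0.2098  0.1359] 0.5847
0.136 342 [ 0.5512 -0.2493  0.136 ] [ 0.6173 -0.2099  0.155 ] 0.5843
0.155 110 [ 0.5513 -0.2424  0.155 ] [ 0.6169 -0.2105  0.1659] 0.5841
0.166 637 [ 0.5511 -0.2501  0.1661] [ 0.6173 -0.2033  0.1778] 0.5842
```

View pics/ov.png

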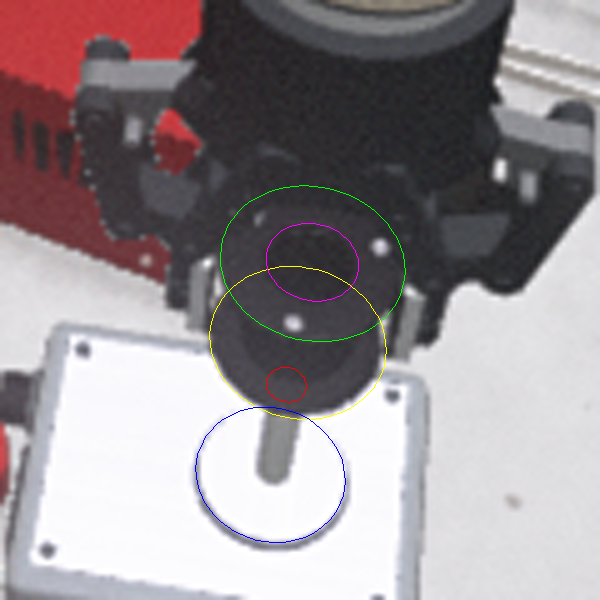

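Request:
{"method": "move_arm", "body": {"increments": [[[0.01,0.003,0.002,0],[0.02,0,0,0],[0.025,0,0,0],[0.025,0,0,0],[0.025,0,0,0],[0.025,0,0,0],[0.025,0,0,0],[0.025,0,0,0],[0.025,0,0,0],[0.025,0,0,0],[0.025,0,0,0],[0.02,0,0,0],[0.015,0,0,0],[0.01,0,0,0],[0.005,0,0,0],[0.005,0,0,0],[0,0,0,0],[0,0,0,0]]]}}

```text
t: 11.9
tool_pos: [0.5859, -0.2231, 0.0731]
tool_rot: [0.205, 1.561, -0.206]
contact_force: [-0.3, -0.3, -1.2]
opening: 0.0514
```

Request:
{"method": "move_arm", "body": {"increments": [[[0.004,0,0,0],[0.004,0,0,0],[0.004,0,0,0],[0,0,0,0],[0,0,0,0]]]}}

```text
t: 12.32
tool_pos: [0.5857, -0.2229, 0.0697]
tool_rot: [0.206, 1.561, -0.205]
contact_force: [0.2, -0.6, -1.8]
opening: 0.0513
```

Request:
{"method": "move_arm", "body": {"increments": [[[0.003,0,0,0],[0.003,0,0,0],[0,0,0,0],[0,0,0,0]]]}}

```text
t: 12.65
tool_pos: [0.5859, -0.223, 0.0694]
tool_rot: [0.205, 1.561, -0.205]
contact_force: [-3.3, 1.9, 5.2]
opening: 0.051
```

Request:
{"method": "move_arm", "body": {"increments": [[[0,0,0,0],[0,0,0,0],[0,0,0,0],[0,0,0,0],[0,0,0,0],[0,0,0,0],[0,0,0,0],[0,0,0,0]]], "gripper": 0}}

```text
t: 13.32
tool_pos: [0.5857, -0.2229, 0.0682]
tool_rot: [0.205, 1.561, -0.205]
contact_force: [-0.2, 0.2, 0.2]
opening: 0.0854
```

Request:
{"method": "move_arm", "body": {"increments": [[[-0.02,0,0,0],[-0.04,0,0,0],[-0.06,0,0,0],[-0.1,0,0,0],[-0.1,0,0,0],[-0.1,0,0,0],[-0.1,0,0,0],[-0.1,0,0,0],[-0.1,0,0,0],[-0.1,0,0,0],[-0.06,0,0,0],[-0.03,0,0,0],[0,0,0,0],[0,0,0,0]]]}}

```text
t: 14.48
tool_pos: [0.5855, -0.2229, 0.2951]
tool_rot: [0.206, 1.562, -0.205]
contact_force: [-1.3, 0.9, -0.7]
opening: 0.0853
```

```bash
python3 - <<'E'
from h import *
o=ctrl.get_obs();print(o["tool_pos"],o["opening"],o["contact_force"])
for n in("side","top"):
    im=ctrl.get_image(n);r,c=np.nonzero(im["depth"]>0);P=world(im,r,c)
    if n=="side": cv2.imwrite("pics/side3.png",cv2.resize(im["pixels"][130:420,200:460,::-1],None,fx=2,fy=2))
    d=np.hypot(P[:,0]-.5855,P[:,1]+.2225)
    T=P[(d<.04)&(P[:,2]>.084)&(P[:,2]<.094)];print(n,len(T),np.median(T[:,2]).round(4),cv2.minEnclosingCircle(T[:,:2].astype(np.float32)))
    A=np.c_[T[:,:2],np.ones(len(T))];print("tilt",np.linalg.lstsq(A,T[:,2],rcond=None)[0].round(3))
    S=P[(d<.04)&(P[:,2]>.097)&(P[:,2]<.11)];print("spindle",len(S),S[:,:2].mean(0).round(4))
    for q in ctrl.trace(n,"short_reel")[:1]:
        print("short",q["score"],q["pixel"],np.median(world(im,*np.nonzero(q["region"])),0).round(3))
E
```

```text
[ 0.58552165 -0.22287201  0.2951259 ] 0.08530247221297761 [-1.27336854  0.85082796 -0.74854821]
side 651 0.0905 ((0.5848506689071655, -0.22361181676387787), 0.02620822563767433)
tilt [-0.005 -0.004  0.092]
spindle 26 [ 0.5859 -0.2231]
short 0.46 [184.5, 261.4] [0.41  0.214 0.019]
top 19 0.0889 ((0.5860223174095154, -0.2014167308807373), 0.008603950031101704)
tilt [-0.093 -0.263  0.091]
spindle 0 [nan nan]
short 0.66 [277.1, 245.7] [0.416 0.219 0.019]<stdin>:9: RuntimeWarning: Mean of empty slice.
  ret = um.true_divide(
```

View pics/side3.png

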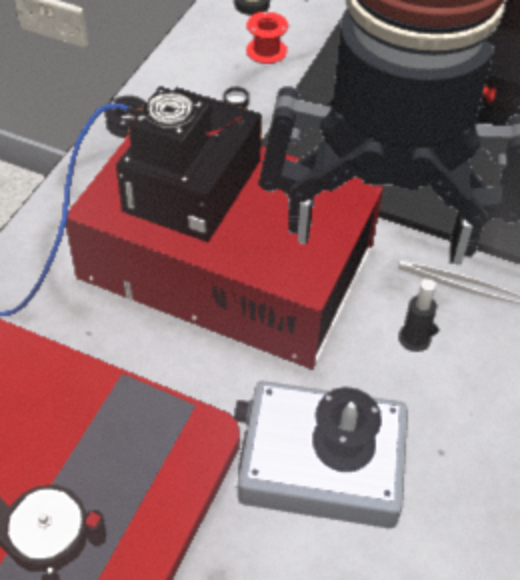

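The reel stands flat on the turntable, spindle through its bore. In the side crop it is near (430, 345). The gripper is clear above it.

```bash
python3 -c "
from station import ctrl
print(ctrl.finish_job())"
```

```text
the job is handed in; nothing more can be done
None
```

I gripped the tall black reel, carried it over the red supply, lowered it slowly over the spindle until it made light contact, released it, and backed the gripper off. The job is handed in, at about 14.5 s on the clock.

Last checks, before handing in:
- **Seating:** in the side camera the reel's top face is at z = 0.0905 m, where a fully seated reel would be at 0.090 m.
- **Centring and tilt:** in the same view its axis is about 1 mm from the spindle's, and its tilt is under 0.01 rad.
- **Short reel:** it is in place to within the measuring error, about 1 mm in the top camera and 6 mm in the side camera. The side camera sees it partly hidden.
- **Gripper:** it was open and well clear of everything, at z = 0.295 m.
- **Failed check:** the top camera could not confirm the placing. The gripper hid the reel, leaving only 19 stray points, so its tilt and circle figures mean nothing and I relied on the side camera.

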